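Clear the lid of a bench safety bin and hold it open by its lever

TASK

Somebody has left a small round tin on the shut lid of the red safety bin for dead batteries. Without picking it up, gently push the tin across with your fingers until it stands wholly on the plywood shelf beside the bin; then press the bin's black-gripped lever all the way down with your fingertips so that the heavy lid comes fully up, and finish while still holding the lever down, so that I can drop the batteries in. Leave everything else on the bench and the shelf where it is.

Things in the scene. Friction and masses are not known exactly. Their poses are not given: they have to be found in the camera images.
- bin: Red steel bench safety bin with a yellow band, fixed, 180 (x) x 200 (y) x 188 mm. Origin: centre of its underside on the bench, z up. The shut lid's flat, rimless top is at z = 200 mm and covers x -100 to +96, y -106 to +106 mm; it is hinged along the +x edge (axis x = 94, z = 190 mm). The lever is outside the -y side, in the plane y = -118 mm, its long arm running out towards -x past the bin's front.
- lid: The heavy red steel lid (about 1.3 to 2 kg), a plate of 196 x 212 x 8 mm. Origin on its hinge axis at mid width; it reaches from there towards the bin's -x. It falls shut by its own weight when the lever is let go.
- lid_hinge (a joint): Opening angle of the lid: 0 shut (flat), 0.826 rad fully up against its stop. Driven by the lever (pin in a slotted lug).
- lever: Steel lever on a bracket (top 230 mm above the bench). Origin: its pivot, in the bin frame x -27, y -118, z 212 mm. The long arm (235 mm, to bin -x) ends in a black ribbed grip, 100 long x 30 wide x 16 mm thick, 135 to 235 mm from the pivot; the short arm (75 mm) lifts the lid. Rests with the grip end 20 degrees above level. Needs about 6 to 14 N at the grip; no loose thing stands below the grip.
- lever_pivot (a joint): Lever angle: 0 at rest (grip end up), 0.698 rad pressed fully down to its stop (grip end 20 degrees below level).
- grip_top (a point): Middle of the grip's upper face, 190 mm from the lever's pivot; moves with the lever, from 284 mm above the bench at rest to 154 mm when fully down, staying within 15 mm of the same place seen from above.
- tin: Loose round tin of aluminium with a brass-coloured cap, 60 mm across (cap 63 mm), 42 mm high, about 0.18 kg, standing upright on the bin's lid. Origin: centre of its underside, z up.
- riser: Plywood shelf on the bench, fixed close behind the bin's +x edge, its axes parallel to the bin's. Top 270 (x) x 240 (y) mm, 199 mm above the bench (1 mm below the lid's top; 8 mm gap between lid and shelf). Origin: on the bench under the middle of the top, z up. Its -x half is empty; the synth box stands on its +x half.
- synth: Loose clear plastic synth box with knobs, 85 x 110 x 55 mm, on the shelf. Origin: centre of its underside. Not to be disturbed.
- knob_board: Loose black circuit board full of knobs, 100 x 75 x 24 mm, on the bench. Not to be disturbed.
- cell_a: Dead 9 V battery, 26 x 17 x 48 mm, black with an orange top, standing on the bench before the bin. Not to be disturbed.
- cell_b: A second such battery beside it. Not to be disturbed.
- mug: Blue mug, 80 mm across, 90 mm high, on the bench. Not to be disturbed.
- screwdriver: Yellow-handled screwdriver lying on the bench. Not to be disturbed.
- reel: Reel of solder standing on its flange, 56 mm across, 44 mm high, on the bench. Not to be disturbed.
Mind the look-alikes: they are no part of the job. Of the things that look like the tin, the middle-sized one is meant.

How it is judged:
On the way, in this order (a step that is already met when the one before it is completed fails the run):
1. the tin stands wholly on the shelf while the lid is still shut (x of tin in the frame of riser between -0.11 and 0.115 m and y of tin in the frame of riser between -0.1 and 0.1 m and height (world z) of tin between 0.195 and 0.203 m and angle between tin's own z axis and vertical below 0.1 rad and value of joint lid_hinge below 0.05 rad), for 0.2 s.
2. the lid is fully up, the fingers pressing the lever (value of joint lid_hinge above 0.77 rad and contact force between the fingers and lever above 1.5 N), for 0.3 s.
At the end, for the whole second after the job is handed in: The tin stands upright and still with its whole foot on the plywood shelf; the lid is open to at least 0.77 of its 0.826 rad; the fingers press the lever with more than 1.5 N and nothing of the robot touches the lid. Stays so for the last second (all of step 2 and x of tin in the frame of riser between -0.11 and 0.115 m and y of tin in the frame of riser between -0.1 and 0.1 m and height (world z) of tin between 0.195 and 0.203 m and angle between tin's own z axis and vertical below 0.1 rad and linear speed of tin below 0.02 m/s and contact force between each of the fingers, the arm and lid below 0.5 N); the arm keeps its last pose, push and grip.
It fails at once if the tin is lifted more than 15 mm, or falls off the lid or the shelf (height (world z) of tin above 0.215 m or height (world z) of tin below 0.185 m).
It fails at once if the tin is tipped over (angle between tin's own z axis and vertical above 0.4 rad).
It fails at once if the tin is squeezed or rammed (more than 15 N) (contact force between the fingers and tin above 15 N).
It fails at once if the lid is raised by touching the lid itself (value of joint lid_hinge above 0.1 rad and contact force between any of the fingers, the arm and lid above 1 N).
It fails at once if something else is pushed or lifted more than 25 mm from its place (distance of any of synth, knob_board, cell_a, cell_b, mug, screwdriver, reel from where it was at the start of the episode above 0.025 m).
It also fails if it takes over 46 s, if anything falls off the work surface, if the arm or the gripper's body presses on something with over 40 N, if the wrist force passes 120 N, or if a joint passes its speed limit or range.

ROBOT

A 6-joint arm with a two-finger parallel gripper is mounted at the origin on the work surface. World frame = base frame: x ahead of the robot, y to its left, z up, the work surface at z = 0. Lengths are in m, angles in rad, forces in N, time in s.
With the tool pointing down it reaches from about 0.35 to 0.775 m from the base axis. Payload 5.5 kg.
Tool frame: the origin (TCP) lies at the very end of the fingers, on their centre line; the grasp point (between the pads) lies 19 mm behind it (env.grip_point_offset is the distance from the TCP to the grasp point, in m); z points along the fingers, y is the line along which they close (so a half turn about z gives the same grasp; the last joint's range is limited). The gripper opens to 85 mm and grips with 20 to 120 N. Pads are 22 mm wide; open, the fingers measure 114 mm over their backs; the gripper's body (76 mm by 85 mm) begins 54 mm behind the grasp point. The pads swing forward as they close: fully open they stand 13 mm farther back than shut.
Start: joints at [-1.381, 0.313, 0.046, 1.304, 0, 1.431], TCP at [0.186, -0.544, 0.231] pointing down, gripper open.
Joint ranges: [-2.76, 2.76], [-0.86, 1.69], [-1.03, 1.26], [-2.2, 2.34], [-1.47, 1.5], [-3.14, 3.14]. Speed limits (rad/s): [2.57, 2.57, 3.14, 3.14, 3.14, 3.14].

INTERFACE

Orientations are given as a unit quaternion [w, x, y, z].
In Python, from workcell import sensors, imaging, workorder, env gives the robot as it stands.
- The arm moves only by the shell command python3 -m handwheel 'ROWS' [FORCE]. ROWS is JSON, a list of rows, each a list of 5 numbers: the shift along the tool's x, y, z in mm, then the turn about the tool's z in rad, then the opening, from 0 (shut) to 1 (fully open). A call has 1 to 8 rows; each row is the pose to reach, as a shift and turn from the pose commanded when the call began, along the tool's axes at that moment; what a row does not reach only later rows make up. A row lasts 1/10 s, in which the tool goes at most 50 mm and 8.59 degrees, less where a joint would pass 70% of its speed; a pose out of reach is approached as far as the arm can. A call with a gripper value outside its range is refused whole. The fingers move at their own pace and stop on an object; FORCE is the grip in N (left out, the last holds). Time passes only in rows, so rows that repeat a pose let the fingers close. It gives the time, the measured TCP pose, the force, the opening and the grip force at its end, in the units of the state.
- sensors.get_state(): the state, without advancing time (a new reading comes with each control period).
- imaging.read_camera(name): name is "scene" or "side" or "wrist"; returns a dict with "color" (400x640x3 uint8, blue, green, red), "z_map" (400x640 float32, m along the optical axis (not along the pixel's ray), 0 where there is no reading), "fx", "fy", "cx", "cy" (pixels), "xyz" and "rotation" of the camera in the world. Camera axes: x right, y down, z forward; pixel columns grow to the right and rows downward; lengths in m; the calibration is good to about 2 mm. The wrist camera is an equidistant fisheye: a pixel r from the principal point sees the ray r / f radians off the axis. A picture is of the moment at which its call begins.
- workorder.hand_in(): hands the job in; it is judged then, once.
The state is a dict: "clock": time; "joint_pos": joint angles; "qvel": joint speeds; "tau": joint torques, N m; "tcp_pos": TCP position; "orientation": TCP orientation; "wrist_force": force on the tool from outside, world axes, zero at the start; "ft_torque": the same for the moment, N m; "finger_gap": finger opening in m; "grip_force": force on a finger pad.
Only numpy, scipy, OpenCV 4.12 (cv2) and the standard library are available. Lean on these libraries where they do the work, as an engineer would, in place of code of your own. Each camera call takes 0.05 s, during which the arm holds its last target. There are 200 camera calls.

## Working session

There is one attempt and no reset: what is moved stays moved. The work goes in short steps, Python scripts to look and compute and a shell command to move; the robot and the scene stay as the last step left them, time stands still between calls to the robot, and variables do not carry over. Pictures are saved under pics/ and viewed, at most 10 in all, crops included, and the job is handed in when it is done.

```bash
mkdir -p pics; ls; cat > h.py <<'E'
import numpy as np, cv2
from workcell import sensors, imaging
def cloud(c):
    v,u=np.mgrid[0:400,0:640]; z=c["z_map"]
    p=np.dstack([(u-c["cx"])/c["fx"]*z,(v-c["cy"])/c["fy"]*z,z])
    R=np.array(c["rotation"])
    if R.size==4:
        from scipy.spatial.transform import Rotation as Q
        R=Q.from_quat(np.roll(R.ravel(),-1)).as_matrix()
    return p@R.T+np.array(c["xyz"])
E
python3 - <<'E'
from h import *
for n in("scene","side"):
    c=imaging.read_camera(n); cv2.imwrite(f"pics/{n}1.png",c["color"]); np.savez(f"{n}1.npz",P=cloud(c),**c)
    print(n,c["xyz"],c["rotation"],c["fx"])
print(sensors.get_state())
E
```

```text
pics
scene [1.35439014 0.06852779 1.06263358] [-0.23829473  0.64381222  0.67709072 -0.26508414] 407.2175790156371
side [ 0.41159047 -0.88460136  0.84099705] [-0.45471841  0.88593754 -0.08064411  0.04292274] 424.93423616976804
{'clock': 0.1, 'joint_pos': array([-1.38053758e+00,  3.13958673e-01,  4.50902267e-02,  1.30356937e+00,
       -1.59501927e-05,  1.43121214e+00]), 'qvel': array([-0.00058731, -0.00096854,  0.00174644,  0.00059142,  0.00055591,
       -0.00051816]), 'tau': array([ 2.80137916e-03, -4.81726849e+01,  2.99243313e+01,  1.27267151e-02,
       -1.26756654e-04, -4.66523886e-06]), 'tcp_pos': array([ 0.18614951, -0.54356547,  0.23047807]), 'orientation': array([-8.20276632e-04,  9.86430918e-01,  1.64174817e-01, -2.87656837e-05]), 'wrist_force': array([0.02390674, 0.01996489, 0.87524703]), 'ft_torque': array([-0.02314397, -0.00789032,  0.02531645]), 'grip_force': 0.0, 'finger_gap': 0.08517995083537065}
```

View pics/scene1.png

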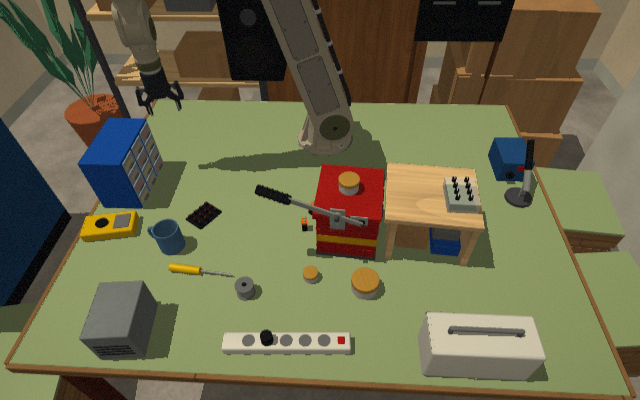

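View pics/side1.png

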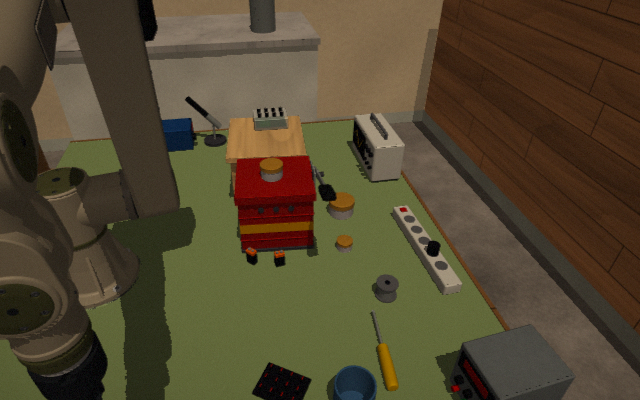

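The scene picture shows the tin on the red lid at (348,183), the lever grip at (272,194), and the shelf spanning (385–480, 165–225) with the synth at (462,195). The bin's +x points roughly along world +y. Next I'll fit the poses from depth.

```bash
python3 - <<'E'
from h import *
for n in("scene","side"):
    d=np.load(f"{n}1.npz");P=d["P"];C=d["color"].astype(int);b,g,r=C[...,0],C[...,1],C[...,2]
    z=P[...,2];x=P[...,0];y=P[...,1]
    roi=(x>0.2)&(x<0.8)&(y>-0.45)&(y<0.6)
    red=(r>2.5*g)&(r>60)&(b<g+40)&(abs(z-.2)<.012)&roi
    m=cv2.morphologyEx(red.astype(np.uint8),cv2.MORPH_OPEN,np.ones((3,3)))>0
    q=P[m]; rc=cv2.minAreaRect((q[:,:2]*1000).astype(np.float32)); print(n,"lid",m.sum(),rc,np.median(q[:,2]),cv2.boxPoints(rc).tolist())
    w=(r>120)&(g>80)&(b>40)&(abs(z-.199)<.012)&roi&(r<2.2*g)&(y>0.05)
    num,l,s,_=cv2.connectedComponentsWithStats(w.astype(np.uint8)); w=l==1+s[1:,4].argmax()
    q=P[w]; rc=cv2.minAreaRect((q[:,:2]*1000).astype(np.float32)); print("shelf",rc,np.median(q[:,2]),cv2.boxPoints(rc).tolist())
    u0,v0=(348,180) if n=="scene" else (271,166)
    k=np.zeros(z.shape,bool);k[v0-20:v0+20,u0-20:u0+20]=1
    k&=(abs(z-.242)<.007)
    q=P[k]; print("tin",k.sum(),cv2.minEnclosingCircle((q[:,:2]*1000).astype(np.float32)),q.mean(0))
    s=(z>.215)&(z<.31)&roi&(y<0.3)&~cv2.dilate(k.astype(np.uint8),np.ones((9,9))).astype(bool)
    s[:, :]&= (x>0.45)
    q=P[s]
    bl=s&(r<70)&(z>.235); q=P[bl]
    print("grip",bl.sum(),q.mean(0) if len(q) else 0,np.percentile(q,[1,99],axis=0) if len(q) else 0)
    sy=(z>.23)&(z<.29)&(y>.25)&(y<.7)&(x>.3)&(x<.8); q=P[sy]
    print("synth", sy.sum(), np.percentile(q,[1,99],axis=0))
E
```

```text
scene lid 2673 ((500.3701171875, 101.4869155883789), (194.7187042236328, 214.5058135986328), 84.97696685791016) 0.2013153990946781 [[385.00469970703125, 13.892120361328125], [598.6867065429688, -4.889190673828125], [615.7355346679688, 189.0817108154297], [402.05352783203125, 207.86302185058594]]
shelf ((499.32745361328125, 343.2132263183594), (270.42236328125, 245.48667907714844), 84.92505645751953) 0.20062228552536865 [[365.10467529296875, 219.3898162841797], [609.6289672851562, 197.6743621826172], [633.5502319335938, 467.03662109375], [389.02593994140625, 488.7520751953125]]
tin 289 ((493.06243896484375, 97.16493225097656), 32.8669548034668) [0.49709441 0.09746644 0.24253204]
grip 362 [ 0.6050814  -0.10637598  0.2815561 ] [[ 0.58641189 -0.15140125  0.25890481]
 [ 0.61726575 -0.06070287  0.29895786]]
synth 919 [[0.47258301 0.37375673 0.2312549 ]
 [0.58057533 0.45723232 0.25456442]]
side lid 2694 ((498.8957824707031, 101.33174133300781), (208.6967010498047, 211.05718994140625), 84.97174835205078) 0.1984670710463351 [[384.62750244140625, 6.634223937988281], [594.8724365234375, -11.864295959472656], [613.1640625, 196.02926635742188], [402.91912841796875, 214.52777099609375]]
shelf ((499.11981201171875, 338.7270202636719), (275.7796936035156, 238.96780395507812), 85.1487808227539) 0.19753873855887583 [[368.40277099609375, 211.43572998046875], [606.5145263671875, 191.2265625], [629.8368530273438, 466.018310546875], [391.72509765625, 486.22747802734375]]
tin 253 ((490.2395324707031, 92.74988555908203), 33.539772033691406) [0.49115256 0.08949344 0.24004814]
grip 253 [ 0.59685374 -0.11817262  0.28203289] [[ 5.81639459e-01 -1.58177988e-01  2.37663269e-01]
 [ 6.14324470e-01 -5.29392712e-04  2.97264005e-01]]
synth 423 [[0.47012853 0.36838859 0.23030956]
 [0.5767207  0.45526096 0.25117974]]
```

```bash
python3 -m handwheel '[[0,0,-50,0,0.4],[0,0,-100,0,0.4],[40,-40,-100,-0.15,0.4],[75,-70,-100,-0.3,0.4],[110,-105,-100,-0.45,0.4],[145,-140,-100,-0.6,0.4],[180,-170,-100,-0.75,0.4],[215,-200,-100,-0.9,0.4]]'
```

```text
clock: 0.9
tcp_pos: [0.3252, -0.2831, 0.3311]
orientation: [-0.0, 0.815, 0.579, 0.0]
wrist_force: [0.8, 0.1, -0.1]
finger_gap: 0.0341
grip_force: 0.0
```

```bash
cat >> h.py <<'E'
def to_tool(x,y,z,heading=None):
    """mm shift in tool axes and turn to reach world xyz (m) with tool x heading (deg), tool down"""
    from scipy.spatial.transform import Rotation as Q
    s=sensors.get_state(); R=Q.from_quat(np.roll(s["orientation"],-1)).as_matrix()
    h=np.degrees(np.arctan2(R[1,0],R[0,0]))
    print("tcp",s["tcp_pos"].round(4),"heading",h.round(2),"clock",s["clock"],"F",s["wrist_force"].round(1),"gap",s["finger_gap"])
    print("shift mm",(R.T@(np.array([x,y,z])-s["tcp_pos"])*1000).round(1),"turn",None if heading is None else -np.radians(heading-h).round(3))
E
python3 -c "from h import *; to_tool(.485,.02,.33,85)"
```

```text
tcp [ 0.3252 -0.2831  0.3311] heading 70.79 clock 0.9 F [ 0.8  0.1 -0.1] gap 0.03405164203797472
shift mm [338.8  51.2   1.2] turn -0.248
```

```bash
python3 -m handwheel '[[45,7,0,-0.12,0.4],[90,14,0,-0.248,0.4],[135,21,0,-0.248,0.4],[180,28,0,-0.248,0.4],[225,35,0,-0.248,0.4],[270,42,0,-0.248,0.4],[310,48,0,-0.248,0.4],[338,51,0,-0.248,0.4]]'; python3 - <<'E'
from h import *
c=imaging.read_camera("side"); cv2.imwrite("pics/side2.png",c["color"][100:300,180:400].repeat(3,0).repeat(3,1)[:600])
to_tool(.487,.02,.207,85)
E
```

```text
clock: 1.7
tcp_pos: [0.4866, 0.0187, 0.3308]
orientation: [-0.0, 0.739, 0.674, -0.0]
wrist_force: [0.6, -0.8, 0.8]
finger_gap: 0.0345
grip_force: 0.0
tcp [0.4877 0.0211 0.3305] heading 84.9 clock 1.75 F [0.6 1.3 0.8] gap 0.03408402997396791
shift mm [ -1.4  -0.6 123.5] turn -0.002
```

View pics/side2.png

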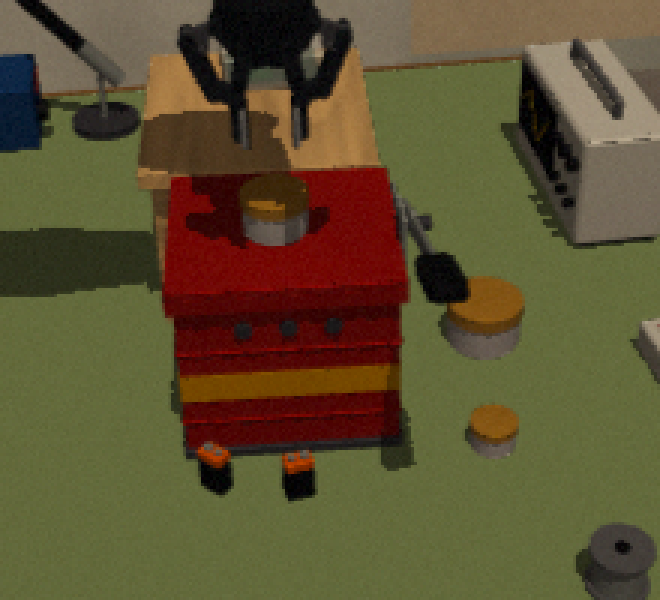

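The crop shows two fingertips at (242,140) and (300,135), above and behind the tin at (275,210) and centred on it. Next: descend behind the tin.

```bash
python3 -m handwheel '[[0,0,30,0,0.4],[0,0,60,0,0.4],[0,0,85,0,0.4],[0,0,105,0,0.4],[0,0,115,0,0.4],[0,0,122,0,0.4],[0,0,122,0,0.4]]'; python3 - <<'E'
from h import *
c=imaging.read_camera("side"); cv2.imwrite("pics/side3.png",c["color"][120:260,200:350].repeat(4,0).repeat(4,1))
to_tool(.487,.02,.207,85)
E
```

```text
clock: 2.45
tcp_pos: [0.4857, 0.0162, 0.2089]
orientation: [-0.0, 0.739, 0.673, -0.0]
wrist_force: [0.3, -0.1, 0.4]
finger_gap: 0.0341
grip_force: 0.0
tcp [0.4861 0.0162 0.2096] heading 84.66 clock 2.5 F [-0.8  0.   0.1] gap 0.0341900479936366
shift mm [3.9 0.5 2.6] turn -0.006
```

View pics/side3.png

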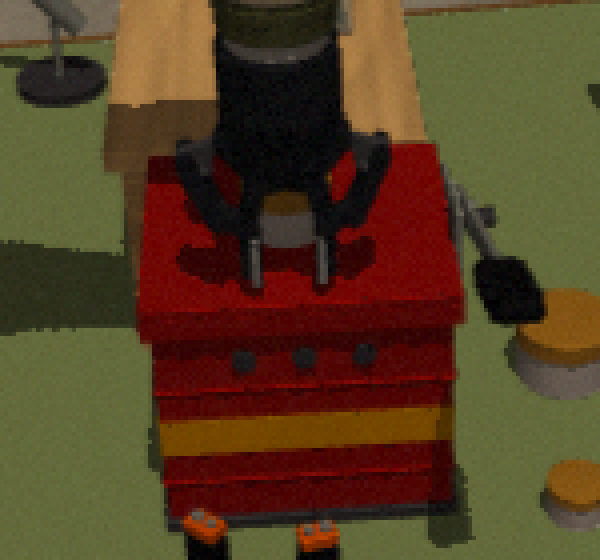

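The tin sits centred behind the two fingers (crop 255 and 322, tin at 288). Now push slowly along tool x.

```bash
python3 -m handwheel '[[10,0,0,0,0.4],[20,0,0,0,0.4],[30,0,0,0,0.4],[36,0,0,0,0.4],[42,0,0,0,0.4],[48,0,0,0,0.4],[55,0,0,0,0.4],[62,0,0,0,0.4]]'
```

```text
clock: 3.3
tcp_pos: [0.4919, 0.0782, 0.2094]
orientation: [0.0, 0.739, 0.673, -0.0]
wrist_force: [-0.3, -1.9, 0.3]
finger_gap: 0.0342
grip_force: 1.3
```

```bash
python3 -m handwheel '[[8,0,0,0,0.4],[16,0,0,0,0.4],[24,0,0,0,0.4],[32,0,0,0,0.4],[40,0,0,0,0.4],[48,0,0,0,0.4],[56,0,0,0,0.4],[64,0,0,0,0.4]]'; python3 - <<'E'
from h import *
c=imaging.read_camera("scene"); cv2.imwrite("pics/scene4.png",c["color"][130:280,300:500].repeat(4,0).repeat(4,1)); np.savez("scene4.npz",P=cloud(c),**c)
to_tool(.49,.2,.207,85)
E
```

```text
clock: 4.1
tcp_pos: [0.4977, 0.1423, 0.2093]
orientation: [0.0, 0.739, 0.673, -0.0]
wrist_force: [0.3, -4.1, 3.2]
finger_gap: 0.0341
grip_force: 1.7
tcp [0.4978 0.1435 0.2092] heading 84.72 clock 4.15 F [-0.  -0.6  0.7] gap 0.034313540927029026
shift mm [ 55.5 -13.    2.3] turn -0.005
```

View pics/scene4.png

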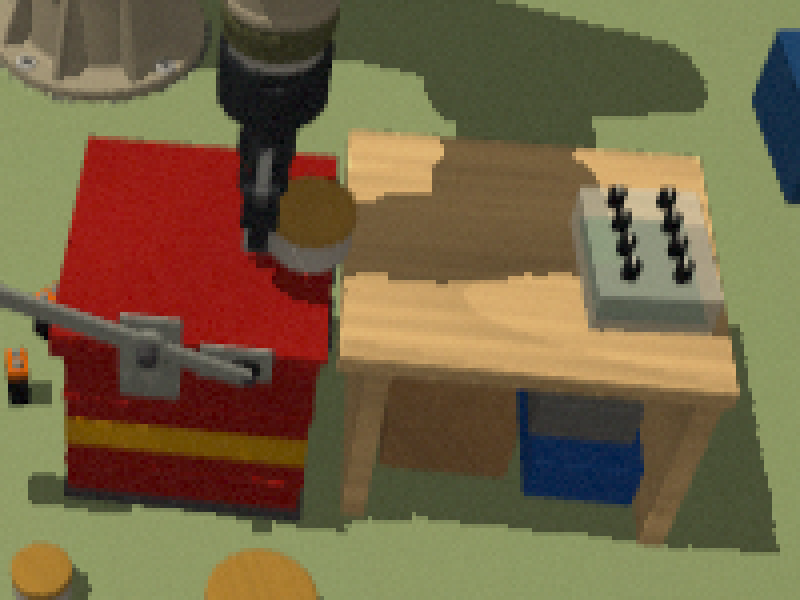

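The tin (crop 312,225) is upright at the lid's edge, with the fingers behind it. The synth is at (650,255), well clear. Next, about 85 mm more.

```bash
python3 -m handwheel '[[6,0,0,0,0.4],[12,0,0,0,0.4],[18,0,0,0,0.4],[24,0,0,0,0.4],[30,0,0,0,0.4],[36,0,0,0,0.4],[42,0,0,0,0.4],[48,0,0,0,0.4]]'
```

```text
clock: 4.95
tcp_pos: [0.5021, 0.1901, 0.2091]
orientation: [-0.0, 0.739, 0.673, -0.0]
wrist_force: [-0.4, -0.9, 0.2]
finger_gap: 0.0345
grip_force: 0.9
```

```bash
python3 -m handwheel '[[7,0,0,0,0.4],[14,0,0,0,0.4],[20,0,0,0,0.4],[26,0,0,0,0.4],[31,0,0,0,0.4],[35,0,0,0,0.4],[37,0,0,0,0.4],[37,0,0,0,0.4]]'; python3 - <<'E'
from h import *
c=imaging.read_camera("scene"); cv2.imwrite("pics/scene5.png",c["color"][130:280,300:500].repeat(4,0).repeat(4,1)); P=cloud(c)
k=np.zeros(P.shape[:2],bool);k[165:205,370:430]=1
C=c["color"].astype(int);k&=(abs(P[...,2]-.242)<.006)&(C[...,2]>1.5*C[...,0])
q=P[k];(x,y),r=cv2.minEnclosingCircle((q[:,:2]*1000).astype(np.float32));print(x,y,r,len(q))
a=np.radians(85);d=np.array([x-499.2,y-341]);print("riser xy",d@[np.cos(a),np.sin(a)],d@[-np.sin(a),np.cos(a)])
to_tool(.49,.2,.3,85)
E
```

```text
clock: 5.75
tcp_pos: [0.5055, 0.2267, 0.2092]
orientation: [-0.0, 0.739, 0.674, 0.0]
wrist_force: [0.2, -0.9, -0.6]
finger_gap: 0.0342
grip_force: 0.4
509.6532897949219 266.4681701660156 32.10444259643555 247
riser xy -73.33714948345849 -16.909388858840707
tcp [0.5055 0.2265 0.2092] heading 84.68 clock 5.8 F [-0.1 -0.7 -1.2] gap 0.034252059023053116
shift mm [-27.8 -13.  -90.8] turn -0.006
```

View pics/scene5.png

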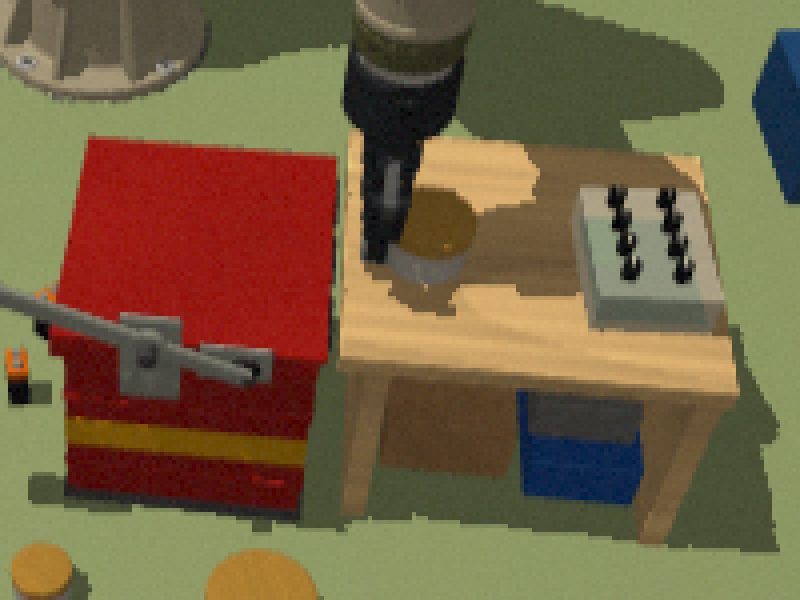

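The tin stands at about riser (-73, -17) mm, upright, at crop (435,235). Now back off, lift, and move over to the grip.

```bash
python3 -m handwheel '[[-10,0,0,0,0.4],[-20,0,0,0,0.4],[-20,0,-40,0,0.4],[-20,0,-85,0,0.4],[-20,0,-130,0,0.4],[-30,5,-151,0,0.2],[-70,20,-151,0,0],[-115,38,-151,0,0]]'
```

```text
clock: 6.6
tcp_pos: [0.533, 0.1076, 0.3619]
orientation: [0.001, 0.738, 0.674, 0.001]
wrist_force: [1.1, -1.0, 0.4]
finger_gap: -0.0003
grip_force: 0.0
```

```bash
python3 -m handwheel '[[-45,18,0,0,0],[-90,36,0,0,0],[-135,54,0,0,0],[-180,72,0,0,0],[-205,83,0,0,0],[-216,88,0,0,0],[-216,88,0,0,0]]'; python3 -c "from h import *; to_tool(.600,-.115,.30,85)"
```

```text
clock: 7.3
tcp_pos: [0.6001, -0.1169, 0.3597]
orientation: [-0.0, 0.74, 0.672, -0.0]
wrist_force: [-0.3, -1.0, -0.0]
finger_gap: 0.0
grip_force: 0.0
tcp [ 0.6001 -0.1169  0.3597] heading 84.49 clock 7.3 F [-0.3 -1.  -0. ] gap 3.8715644057802436e-05
shift mm [ 1.9 -0.3 59.7] turn -0.009
```

```bash
python3 -m handwheel '[[0,0,30,0,0],[0,0,55,0,0],[0,0,68,0,0],[0,0,75,0,0],[0,0,82,0,0],[0,0,90,0,0],[0,0,98,0,0],[0,0,98,0,0]]'; python3 - <<'E'
from h import *
c=imaging.read_camera("scene"); cv2.imwrite("pics/scene6.png",c["color"][110:290,220:460].repeat(3,0).repeat(3,1))
E
```

```text
clock: 8.1
tcp_pos: [0.6008, -0.1152, 0.265]
orientation: [0.003, 0.739, 0.674, 0.0]
wrist_force: [-2.0, -2.7, 10.5]
finger_gap: -0.0002
grip_force: 4.5
```

View pics/scene6.png

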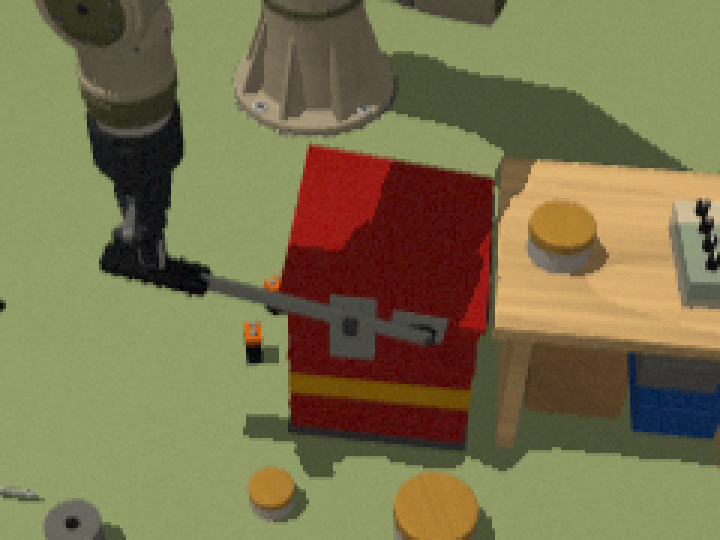

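The fingertips press the middle of the grip (crop 155,260), and the lever is moving down. The tin is on the shelf at (562,235). Next: keep pressing.

```bash
python3 -m handwheel '[[0,0,8,0,0],[0,0,18,0,0],[0,0,28,0,0],[0,0,38,0,0],[0,0,48,0,0],[0,0,58,0,0],[0,0,68,0,0],[0,0,76,0,0]]'
```

```text
clock: 8.95
tcp_pos: [0.6018, -0.1153, 0.1893]
orientation: [0.003, 0.739, 0.674, 0.001]
wrist_force: [0.3, -1.4, 7.5]
finger_gap: -0.0001
grip_force: 4.1
```

```bash
python3 -m handwheel '[[0,0,8,0,0],[0,0,16,0,0],[0,0,23,0,0],[0,0,29,0,0],[0,0,34,0,0],[0,0,37,0,0],[0,0,37,0,0]]'; python3 - <<'E'
from h import *
c=imaging.read_camera("scene"); cv2.imwrite("pics/scene7.png",c["color"][80:290,220:460].repeat(3,0).repeat(3,1)[:600])
P=cloud(c)
to_tool(.6,-.115,.15,85)
E
```

```text
clock: 9.65
tcp_pos: [0.602, -0.113, 0.1576]
orientation: [0.003, 0.738, 0.674, 0.003]
wrist_force: [-8.9, 5.1, 33.1]
finger_gap: 0.0
grip_force: 14.9
tcp [ 0.602  -0.113   0.1576] heading 84.83 clock 9.7 F [-9.   5.1 33.1] gap -0.00016888980923567345
shift mm [-2.2 -1.9  7.6] turn -0.003
```

View pics/scene7.png

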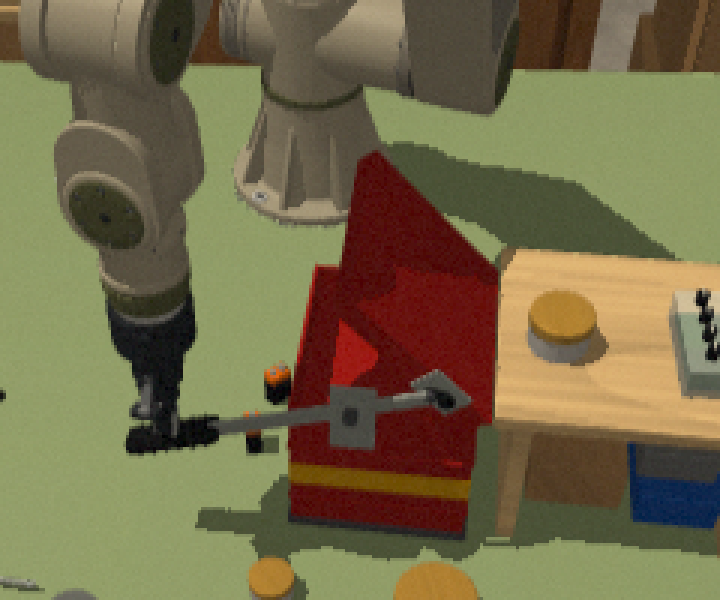

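The lid is up (crop 380,155 to 495,270), the lever is at its stop with 33 N on it, and the tin is unmoved. I'll hold briefly and measure the lid angle.

```bash
python3 -m handwheel '[[0,0,0,0,0],[0,0,0,0,0],[0,0,0,0,0],[0,0,0,0,0],[0,0,0,0,0]]'; python3 - <<'E'
from h import *
c=imaging.read_camera("scene");P=cloud(c);C=c["color"].astype(int)
a=np.radians(85);ex=np.array([np.cos(a),np.sin(a)]);ey=np.array([-np.sin(a),np.cos(a)])
D=P[...,:2]-[.5,.1034];bx=D@ex;by=D@ey;z=P[...,2]
m=(C[...,2]>2*C[...,1])&(z>.22)&(z<.36)&(bx>-.08)&(bx<.08)&(abs(by)<.1)
p=np.polyfit(bx[m],z[m],1);print(m.sum(),"lid angle",-np.arctan(p[0]),"z max",z[m].max())
E
```

```text
clock: 10.2
tcp_pos: [0.602, -0.113, 0.1576]
orientation: [0.004, 0.738, 0.674, 0.003]
wrist_force: [-9.2, 4.8, 32.2]
finger_gap: -0.0001
grip_force: 14.8
2192 lid angle 0.7797522517776437 z max 0.34284543286727354
```

```bash
python3 -c "from workcell import workorder; print(workorder.hand_in())"
```

```text
the job is handed in; nothing more can be done
None
```

I pushed the tin onto the plywood shelf (about 73 mm to the bin side of its middle), and the fingers now hold the lever at its stop with about 32 N and the lid up. The job is handed in, but no verdict came back; my rough image fit gave a lid angle of 0.78 rad against the 0.77 needed, and the lid edge's height and the force jump both indicate the stop.

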